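Check a splined plug gauge in the depth fixture

TASK

Slide the aluminium depth fixture across the stone plate, without lifting it, from the plain outline into the outline with the cross, so that it stands squarely inside. Then take the splined plug gauge (the one with the square handle) from the wooden rack, turn it until its splines mesh with the slots of the fixture's bore, and push it fully home against the spring plunger. Finish while still holding the gauge pressed fully home: do not let go; leave the plain gauge and the other things on the bench alone.

Things in the scene. Friction and masses are not known exactly. Their poses are not given: they have to be found in the camera images.
- plate: Fixed grey stone plate, 200 (x) x 270 (y) x 12 mm, lying on the bench; origin at the centre of its underside, z up. Both outlines are painted on its top.
- park_mark: Painted white outline on the plate (flat), inside 146 x 86 mm, line 3 mm, where the fixture stands at first. Origin on the plate's top, 12 mm above the bench, at the place of the fixture's bore axis; inside it runs from x = -103 to +43 mm, y = -43 to +43 mm; z up.
- work_mark: The other painted outline, same size and frame, with a cross of 50 mm lines at its origin: the fixture must end inside it, bore over the cross, its x along the mark's x. Origin 12 mm above the bench. The marks are parallel, origins 130 mm apart along y; which is on the left varies.
- fixture: Loose aluminium fixture, about 0.9 kg, on the plate. Origin on its underside, on the bore axis; z up. Housing: 70 x 70 x 50 mm high, centred on the origin, the splined bore open at its top. Tail: from the housing to x = -95 mm, 70 mm wide, 15 mm high, with a black upright grip tab.
- grip_tab (a point): Centre of the top of the fixture's grip tab, at x = -69 mm, y = 0, z = 55 mm of the fixture. The tab is 36 mm (x) x 14 mm (y) and stands 40 mm above the tail; pinch it from above across its 14 mm, along y. Axes as the fixture's.
- bore_mouth (a point): Centre of the bore's mouth on the housing's top, 50 mm above the fixture's underside; axes as the fixture's. Bore: 22 mm round middle and four slots along +x, -x, +y, -y (parallel to the housing's sides), each 9.5 mm wide, reaching 20 mm from the axis, the same all the way down.
- plunger (a joint): Brass spring plunger, 16 mm diameter, in the bore; 0 = up, its top 22 mm below the mouth; grows in m as pressed. 5 N at 0, 9 N at 0.010 m. The plug's tip above the fixture's underside: 38 mm when the splines reach the mouth, 28 mm when it meets the plunger, 18 mm fully home (flange on housing, plunger 0.010); let go, it rises again.
- plug: Splined plug gauge, loose, about 0.25 kg, 98 mm tall, upright; origin at its lower tip, z up. From the tip: round nose 18 mm diameter, tapered over the first 5 mm; four splines from 12 to 32 mm, along +x, -x, +y, -y, 7 mm wide, reaching 18 mm from the axis; flange 52 mm diameter from 32 to 38 mm; handle above. At first it hangs by its flange in one of the rack's holes, at any yaw.
- plug_top (a point): Centre of the top of the plug's square black handle: 24 x 24 mm, from 38 to 98 mm above the plug's tip, flats square to the plug's x and y, in line with the splines. The plug fits the bore at any quarter turn, with 1.2 mm play beside each spline (about 5 degrees).
- plain_plug: Plain plug gauge, loose, in the rack's other hole: smooth, with a round black handle 24 mm diameter, its top 15 mm lower than the square handle's; to be left alone. Origin at the centre of its lower tip.
- rack: Fixed wooden rack 80 (x) x 200 (y) x 45 mm; origin at the centre of its underside. Two upright through holes, 43 mm diameter, at y = -50 and +50 mm.
- wrench: Steel wrench lying on the bench beyond the work; to be left alone.
- bracket: Small machined aluminium angle bracket, 60 x 50 x 52 mm; to be left alone.
- oil_can: Grey can, 52 mm diameter, 110 mm high; to be left alone.
Not all that is in view belongs to the job. Leave any red look-alike of the fixture alone. Leave any red look-alike of the plug alone.

How it is judged (in metres and radians):
On the way, in this order (a step that is already met when the one before it is completed fails the run):
1. the fixture has been slid squarely into the outline with the cross, the gauge still out of the bore (horizontal distance between fixture and work_mark below 0.012 m and angle between the x axis of fixture and the x axis of work_mark, either way round below 0.2 rad and linear speed of fixture below 0.02 m/s and distance between plug and fixture above 0.06 m), for 0.2 s.
2. the gauge's splines have meshed: they are at least 5 mm down in the slots (horizontal distance between plug and fixture below 0.005 m and z of plug in the frame of fixture below 0.033 m), for 0.1 s.
At the end, for the whole second after the job is handed in: The fixture stands inside the crossed outline (within 12 mm and 0.2 rad, level); the gauge is upright in its bore, splines in the slots, flange within 2.5 mm of the housing and plunger pressed at least 7.5 mm, and the fingers still hold or press the gauge (over 2 N) (horizontal distance between fixture and work_mark below 0.012 m and angle between the x axis of fixture and the x axis of work_mark, either way round below 0.2 rad and angle between fixture's own z axis and vertical below 0.05 rad and horizontal distance between plug and fixture below 0.004 m and z of plug in the frame of fixture below 0.0205 m and angle between plug's own z axis and vertical below 0.08 rad and (angle between the x axis of plug and the x axis of fixture, either way round below 0.15 rad or angle between the x axis of plug and the y axis of fixture, either way round below 0.15 rad) and value of joint plunger above 0.0075 m and contact force between the fingers and plug above 2 N); the arm keeps its last pose, push and grip.
It fails at once if the fixture was lifted off the plate or tipped (height (world z) of fixture above 0.022 m or angle between fixture's own z axis and vertical above 0.15 rad).
It fails at once if the plain gauge was disturbed (distance of plain_plug from where it was at the start of the episode above 0.02 m).
It fails at once if a thing on the bench was disturbed (distance of any of wrench, bracket, oil_can from where it was at the start of the episode above 0.02 m).
It also fails if it takes over 51 s, if anything falls off the work surface, if the arm or the gripper's body presses on something with over 40 N, if the wrist force passes 120 N, or if a joint passes its speed limit or range.

ROBOT

A 6-joint arm with a two-finger parallel gripper is mounted at the origin on the work surface. World frame = base frame: x ahead of the robot, y to its left, z up, the work surface at z = 0. Lengths are in m, angles in degrees, forces in N, time in s.
With the tool pointing down it reaches from about 0.425 to 0.95 m from the base axis. Payload 3.5 kg.
Tool frame: the origin (TCP) lies at the centre of the arm's flange, where the gripper is bolted on; the fingertips stand 173 mm ahead of it and the grasp point (between the pads) lies 155 mm ahead of it (manip.grasp_offset is the distance from the TCP to the grasp point, in m); z points along the fingers, y is the line along which they close (so a half turn about z gives the same grasp; the last joint's range is limited). The gripper opens to 85 mm and grips with 20 to 120 N. Pads are 22 mm wide; open, the fingers measure 114 mm over their backs; the gripper's body (76 mm by 85 mm) begins 54 mm behind the grasp point. The pads swing forward as they close: fully open they stand 13 mm farther back than shut.
Start: joints at [-81.417, 16.404, 90.338, -0, 73.258, -8.594], TCP at [0.199, -0.645, 0.405] pointing down, gripper open.
Joint ranges: [-158.93, 158.93], [-51.34, 127.21], [12.03, 142.37], [-87.48, 267.48], [13.55, 161.25], [-162.69, 162.69]. Speed limits (degrees/s): [159.86, 159.86, 180, 180, 180, 180].

INTERFACE

Orientations are given as a 3x3 rotation matrix whose columns are the frame's x, y, z axes.
In Python, from plant import readout, imaging, manip gives the robot as it stands.
- The arm moves only by the shell command python3 -m pendant 'ROWS' [FORCE]. ROWS is JSON, a list of rows, each an object with "dr": the turn, a rotation vector about the world's x, y, z in rad, a list of three; "slide": the shift along the world's x, y, z in m, a list of three; "gripper": the closure, from -1 (fully open) to 1 (shut). In form: [{"dr": [rx, ry, rz], "slide": [dx, dy, dz], "gripper": gripper}, ...]. A call has 1 to 12 rows; each row is the pose to reach, as a shift and turn from the pose commanded when the call began; what a row does not reach only later rows make up. A row lasts 1/12 s, in which the tool goes at most 41.7 mm and 7.16 degrees, less where a joint would pass 70% of its speed; a pose out of reach is approached as far as the arm can. A call with a gripper value outside its range is refused whole. The fingers move at their own pace and stop on an object; FORCE is the grip in N (left out, the last holds). Time passes only in rows, so rows that repeat a pose let the fingers close. It gives the time, the measured TCP pose, the force, the opening and the grip force at its end, in the units of the state.
- readout.get_state(): the state, without advancing time (a new reading comes with each control period).
- imaging.get_image(name): name is "scene" or "top" or "wrist"; returns the picture (480x640x3 uint8, red, green, blue); there is no depth.
- imaging.get_calibration(name): a dict with "K" (3x3 intrinsics, pixels), "R" (3x3) and "t" (3): a world point X has camera coordinates R X + t. Camera axes: x right, y down, z forward; pixel columns grow to the right and rows downward; lengths in m; the calibration is good to about 2 mm. A picture is of the moment at which its call begins: read the wrist's pose just before it. get_calibration takes no time and is no camera call; for the wrist camera it gives the pose at the moment of the call.
- manip.job_done(): hands the job in; it is judged then, once.
Trained networks look in the newest picture that a camera, given by its name, has taken for a name from the list of things; names that differ only in an ending like _2 or _b are one class to them, and where a whole thing is asked for, a point or a joint stands for the part that bears it (a point fixed in the world has none). Each returns a list of dicts, best first, with "score" (0 to 1); they miss things now and then, are a little off and sometimes report something else, mostly with a low value. They report only what shows in the picture. A call takes as long as a camera call. They do not tell look-alikes from the thing itself.
- imaging.search_frame(name, camera): "rect" ([left, top, right, bottom] in pixels, round what is visible of it).
The state is a dict: "time_s": time; "joint_positions": joint angles; "joint_vel": joint speeds; "effort": joint torques, N m; "tcp_pos": TCP position; "tcp_rot": TCP orientation; "contact_force": force on the tool from outside, world axes, zero at the start; "wrist_torque": the same for the moment, N m; "width": opening from 0.0 (shut) to 1.0 (fully open); "grasp_force": force on a finger pad.
Only numpy, scipy, OpenCV 4.12 (cv2) and the standard library are available. Lean on these libraries where they do the work, as an engineer would, in place of code of your own. Each camera call takes 0.05 s, during which the arm holds its last target. There are 200 camera calls.

## Working session

There is one attempt and no reset: what is moved stays moved. The work goes in short steps, Python scripts to look and compute and a shell command to move; the robot and the scene stay as the last step left them, time stands still between calls to the robot, and variables do not carry over. Pictures are saved under pics/ and viewed, at most 13 in all, crops included, and the job is handed in when it is done.

```bash
mkdir -p pics
cat > h.py <<'E'
import numpy as np, cv2
from plant import readout, imaging, manip
def save(cam,f):
    im=imaging.get_image(cam); cv2.imwrite('pics/'+f,im[:,:,::-1]); return im
def ray(cam,px,z,cal=None):
    c=cal or imaging.get_calibration(cam); K,R,t=[np.array(c[k],float) for k in 'KRt']
    d=R.T@np.linalg.inv(K)@np.array([px[0],px[1],1.]); o=-R.T@t
    return o+d*(z-o[2])/d[2]
def proj(cam,X,cal=None):
    c=cal or imaging.get_calibration(cam); K,R,t=[np.array(c[k],float) for k in 'KRt']
    p=K@(R@np.array(X)+t); return p[:2]/p[2]
E
python3 - <<'E'
from h import *
save('top','top0.png'); 
for n in ['fixture','grip_tab','bore_mouth','plug','plug_top','plain_plug','rack','work_mark','park_mark','plate']:
    print(n,[(round(d['score'],2),np.round(d['rect']).tolist()) for d in imaging.search_frame(n,'top')[:3]])
save('scene','scene0.png')
s=readout.get_state();print(s['time_s'],s['width'],s['tcp_rot'])
E
```

```text
fixture [(0.82, [194.0, 325.0, 274.0, 418.0]), (0.69, [324.0, 285.0, 406.0, 377.0]), (0.58, [236.0, 197.0, 277.0, 278.0])]
grip_tab [(0.87, [325.0, 285.0, 402.0, 372.0]), (0.86, [190.0, 326.0, 270.0, 416.0]), (0.58, [226.0, 198.0, 273.0, 279.0])]
bore_mouth [(0.86, [323.0, 284.0, 407.0, 377.0]), (0.8, [188.0, 329.0, 272.0, 415.0]), (0.6, [228.0, 200.0, 275.0, 277.0])]
plug []
plug_top [(0.84, [448.0, 289.0, 484.0, 321.0]), (0.8, [386.0, 216.0, 420.0, 246.0])]
plain_plug [(0.75, [448.0, 205.0, 476.0, 238.0])]
rack [(0.61, [367.0, 197.0, 495.0, 263.0])]
work_mark [(0.66, [154.0, 201.0, 210.0, 295.0])]
park_mark [(0.73, [227.0, 191.0, 283.0, 287.0])]
plate [(0.93, [137.0, 177.0, 305.0, 309.0]), (0.35, [386.0, 217.0, 422.0, 244.0])]
0.6 0.9965742196709846 [[ 9.55394101e-01  2.95333898e-01 -3.14602774e-05]
 [ 2.95333899e-01 -9.55394101e-01  2.84939673e-06]
 [-2.92154400e-05 -1.20135832e-05 -1.00000000e+00]]
```

View pics/top0.png

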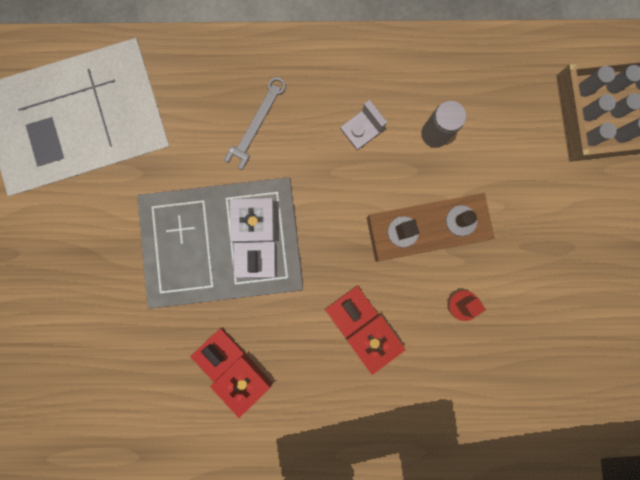

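View pics/scene0.png

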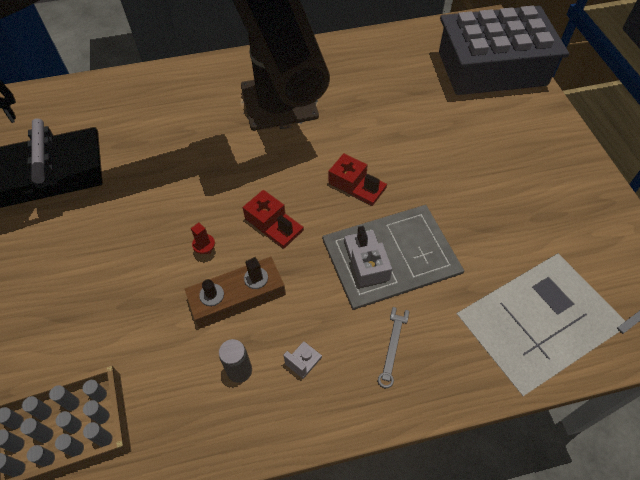

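The top view shows the fixture in the right outline (bore ~252,220; tab ~254,261) and the cross at ~(180,229). In the rack, the square plug is at ~(406,230) and the plain one at ~(464,218). The red look-alikes are clear of all of these.

Run:
```python
from h import *
im=cv2.imread('pics/top0.png'); g=cv2.cvtColor(im,cv2.COLOR_BGR2GRAY)
def comps(mask,off,minA=30):
    n,l,st,c=cv2.connectedComponentsWithStats(mask.astype(np.uint8))
    out=[]
    for i in range(1,n):
        if st[i,4]>minA:
            out.append((st[i].tolist(),(c[i]+off).round(1).tolist(),np.argwhere(l==i)[:,::-1]+off))
    return out
x0,y0,x1,y1=146,190,218,300
crop=g[y0:y1,x0:x1]
for st,c,p in comps(crop>140,np.array([x0,y0])):
    r=cv2.minAreaRect(p.astype(np.float32)); b=cv2.boxPoints(r)
    w=np.array([ray('top',q,.012)[:2] for q in b]); print('white',st,c,np.round(w,4).tolist(),'centre',w.mean(0).round(4), 'sides',np.linalg.norm(w[1]-w[0]).round(4),np.linalg.norm(w[2]-w[1]).round(4))
print('tab',ray('top',(254,261),.067),'bore',ray('top',(252,220),.062))
print('plugs',ray('top',(404,231),.11),ray('top',(406,229),.11))
print('cross',ray('top',(180,229),.012))
```

```text
white [5, 10, 63, 94, 918] [181.9, 247.5] [[0.6354, 0.2771], [0.6444, 0.1812], [0.4901, 0.1647], [0.4814, 0.2593]] centre [0.5628 0.2206] sides 0.0963 0.1552
white [20, 25, 30, 29, 186] [180.4, 229.1] [[0.5907, 0.2496], [0.6191, 0.2259], [0.5946, 0.1973], [0.5664, 0.221]] centre [0.5927 0.2235] sides 0.0369 0.0376
tab [0.53389438 0.08903657 0.067     ] bore [0.60166597 0.09281706 0.062     ]
plugs [ 0.57674009 -0.14899483  0.11      ] [ 0.57983765 -0.15218665  0.11      ]
cross [0.59280895 0.22363985 0.012     ]
```

```bash
python3 - <<'E'
from h import *
s=readout.get_state();c=imaging.get_calibration('wrist');R=np.array(c['R']);o=-R.T@np.array(c['t'])
T=np.array(s['tcp_rot']);print('cam in tool',T.T@(o-s['tcp_pos']),'axes',(T.T@R.T).round(3).tolist(),c['K'])
E
python3 -m pendant '[{"dr":[0,0,0],"slide":[0.03,0.03,0],"gripper":-1},{"dr":[0,0,-0.1],"slide":[0.331,0.495,0],"gripper":-1},{"dr":[0,0,-0.2],"slide":[0.331,0.495,0],"gripper":-1},{"dr":[0,0,-0.2],"slide":[0.331,0.495,0],"gripper":-1},{"dr":[0,0,-0.2],"slide":[0.331,0.495,0],"gripper":-1},{"dr":[0,0,-0.2],"slide":[0.331,0.495,0],"gripper":-1},{"dr":[0,0,-0.2],"slide":[0.331,0.495,0],"gripper":-1},{"dr":[0,0,-0.2],"slide":[0.331,0.495,0],"gripper":-1},{"dr":[0,0,-0.2],"slide":[0.331,0.495,0],"gripper":-1},{"dr":[0,0,-0.2],"slide":[0.331,0.495,0],"gripper":-1},{"dr":[0,0,-0.2],"slide":[0.331,0.495,0],"gripper":-1},{"dr":[0,0,-0.2],"slide":[0.331,0.495,0],"gripper":-1}]'
```

```text
cam in tool [ 0.06862022 -0.00092499  0.03143375] axes [[-0.0, -0.962, -0.275], [1.0, -0.0, 0.001], [-0.001, -0.275, 0.962]] [[381.54664991   0.         318.59349696]
 [  0.         381.54664991 240.98602064]
 [  0.           0.           1.        ]]
time_s: 1.6
tcp_pos: [0.4786, -0.2287, 0.4052]
tcp_rot: [[0.995, 0.099, 0.001], [0.099, -0.995, -0.001], [0.001, 0.001, -1.0]]
contact_force: [1.0, -0.7, -0.7]
width: 0.998
grasp_force: 0.0
```

```bash
python3 -m pendant '[{"dr":[0,0,0],"slide":[0.015,0.03,0],"gripper":-1},{"dr":[0,0,0],"slide":[0.03,0.07,0],"gripper":-1},{"dr":[0,0,0],"slide":[0.03,0.07,0],"gripper":-1},{"dr":[0,0,0],"slide":[0.03,0.07,0],"gripper":-1},{"dr":[0,0,0],"slide":[0.03,0.07,0],"gripper":-1}]'
python3 - <<'E'
from h import *
print(readout.get_state()['tcp_pos']);c=imaging.get_calibration('wrist');save('wrist','w_plug.png')
import pickle;pickle.dump(c,open('w_plug.pkl','wb'))
for n in ['plug','plug_top','plain_plug']: print(n,[(round(d['score'],2),np.round(d['rect']).tolist()) for d in imaging.search_frame(n,'wrist')[:3]])
E
```

```text
time_s: 2.02
tcp_pos: [0.508, -0.1607, 0.4048]
tcp_rot: [[0.995, 0.101, 0.0], [0.101, -0.995, -0.001], [-0.0, 0.001, -1.0]]
contact_force: [-1.4, -0.1, 0.9]
width: 1.001
grasp_force: 0.0
[ 0.50799054 -0.16065558  0.40484227]
plug [(0.93, [390.0, 249.0, 450.0, 324.0]), (0.58, [296.0, 95.0, 358.0, 163.0])]
plug_top [(0.94, [294.0, 93.0, 358.0, 164.0]), (0.73, [395.0, 248.0, 455.0, 316.0])]
plain_plug [(0.87, [418.0, 82.0, 486.0, 148.0]), (0.35, [0.0, 10.0, 89.0, 182.0])]
```

View pics/w_plug.png

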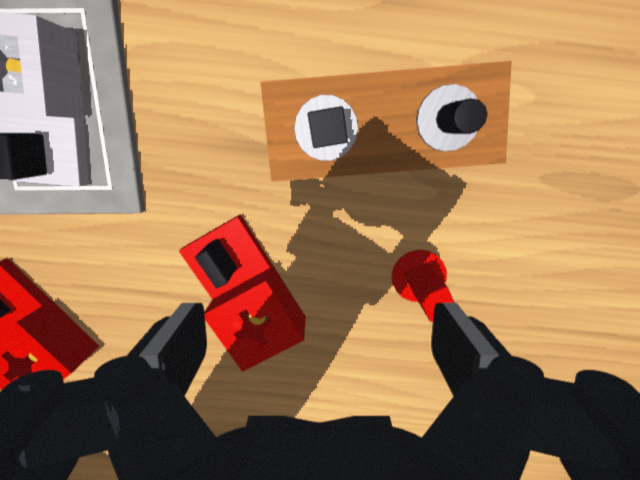

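Wrist view: the square handle top is at ~(327,128), the plain plug at ~(462,117), and the fixture at upper left. I'll measure the handle's yaw numerically.

Run:
```python
from h import *
im=cv2.imread('pics/w_plug.png');c=im[85:170,285:370];cv2.imwrite('pics/crop.png',cv2.resize(c,None,fx=7,fy=7,interpolation=cv2.INTER_CUBIC))
```

```text
(no output)
```

View pics/crop.png

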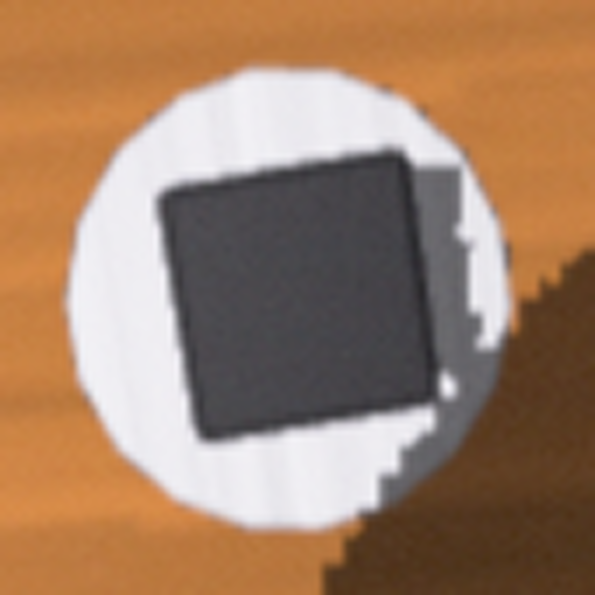

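```bash
python3 -m pendant '[{"dr":[0,0,0],"slide":[0,0.04,0],"gripper":-1},{"dr":[0,0,0],"slide":[0,0.25,0],"gripper":-1},{"dr":[0,0,0],"slide":[0,0.25,0],"gripper":-1},{"dr":[0,0,0],"slide":[0,0.25,0],"gripper":-1},{"dr":[0,0,0],"slide":[0,0.25,0],"gripper":-1},{"dr":[0,0,0],"slide":[0,0.25,0],"gripper":-1},{"dr":[0,0,0],"slide":[0,0.25,0],"gripper":-1},{"dr":[0,0,0],"slide":[0,0.25,0],"gripper":-1},{"dr":[0,0,0],"slide":[0,0.25,0],"gripper":-1}]'
python3 - <<'E'
from h import *
import pickle
print(readout.get_state()['tcp_pos']);c=imaging.get_calibration('wrist');save('wrist','w_fix.png')
pickle.dump(c,open('w_fix.pkl','wb'))
for n in ['fixture','grip_tab','bore_mouth','work_mark']: print(n,[(round(d['score'],2),np.round(d['rect']).tolist()) for d in imaging.search_frame(n,'wrist')[:3]])
E
```

```text
time_s: 2.97
tcp_pos: [0.5081, 0.0886, 0.4047]
tcp_rot: [[0.995, 0.099, -0.0], [0.099, -0.995, -0.001], [-0.0, 0.001, -1.0]]
contact_force: [0.6, -0.1, -0.6]
width: 1.003
grasp_force: 0.0
[0.50814822 0.08861477 0.40468484]
fixture [(0.9, [274.0, 44.0, 373.0, 212.0]), (0.68, [424.0, 243.0, 556.0, 373.0]), (0.66, [203.0, 281.0, 324.0, 414.0])]
grip_tab [(0.97, [206.0, 280.0, 326.0, 416.0]), (0.77, [427.0, 238.0, 559.0, 374.0]), (0.55, [277.0, 42.0, 374.0, 211.0])]
bore_mouth [(0.77, [279.0, 45.0, 374.0, 214.0]), (0.67, [205.0, 283.0, 324.0, 417.0]), (0.59, [425.0, 238.0, 556.0, 367.0])]
work_mark [(0.74, [120.0, 42.0, 236.0, 216.0])]
```

View pics/w_fix.png

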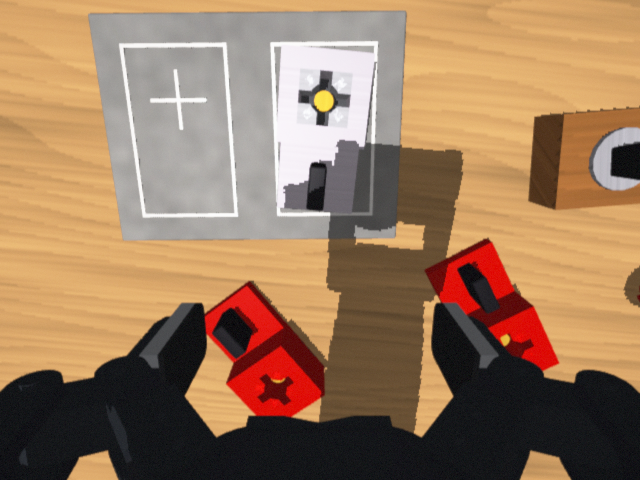

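The fixture is slightly rotated in its outline: bore ~(324,99), tab ~(317,185), cross ~(179,100). I'll zoom in to get its yaw.

Run:
```python
from h import *
im=cv2.imread('pics/w_fix.png');c=im[36:223,100:390];c=im[36:223,262:392]
c=np.clip(c.astype(float)*1.0,0,255).astype(np.uint8);cv2.imwrite('pics/crop2.png',cv2.resize(c,None,fx=3.2,fy=3.2,interpolation=cv2.INTER_CUBIC))
```

```text
(no output)
```

View pics/crop2.png

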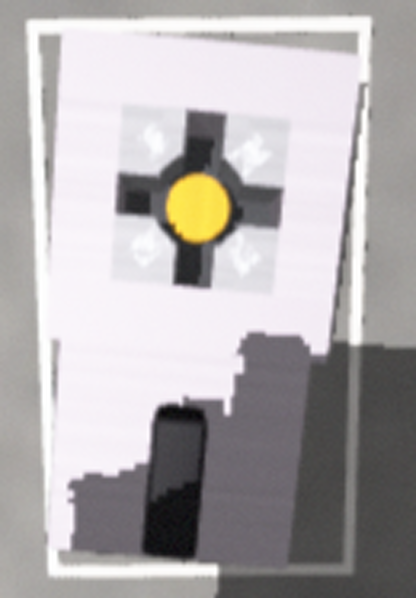

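Run:
```python
from h import *
import pickle
c=pickle.load(open('w_fix.pkl','rb')); p=pickle.load(open('w_plug.pkl','rb'))
f=lambda u,v,z:ray('',(262+u/3.2-.35,36+v/3.2-.35),z,c)[:2]
deg=lambda d:np.degrees(np.arctan2(d[1],d[0])).round(2)
t,b,l,r=[f(*q,.062) for q in [(206,110),(190,287),(117,192),(281,200)]]
H=[f(*q,.062) for q in [(62,30),(360,55),(325,355),(50,338)]]
print('bore',(t+b)/2,(l+r)/2,np.mean(H,0),'yaw',deg(t-b),deg(l-r)-90,deg(H[0]-H[3]),deg(H[1]-H[2]),deg(H[0]-H[1])-90,'sz',np.linalg.norm(t-b),np.linalg.norm(l-r))
tab=f(178,488,.067);print('tab',tab,deg((t+b)/2-tab),np.linalg.norm((t+b)/2-tab))
w=lambda u,v:ray('',(u,v),.012,c)[:2]
a=[w(175.5,69.5),w(181.5,129),w(151,101),w(206,99.5)]
print('cross',(a[0]+a[1])/2,(a[2]+a[3])/2,'yaw',deg(a[0]-a[1]),deg(a[2]-a[3])-90)
m=[w(121,44.5),w(226,44.5),w(237,215),w(143,215)]
print('mark',np.mean(m,0),deg(m[0]-m[3]),deg(m[1]-m[2]),deg(m[0]-m[1])-90)
g=lambda u,v,z:ray('',(285+u/7-.43,85+v/7-.43),z,p)[:2]
Q=[g(*q,.111) for q in [(163,190),(405,150),(436,402),(203,440)]]
print('plug',np.mean(Q,0),'yaw',deg(Q[0]-Q[3]),deg(Q[1]-Q[2]),deg(Q[0]-Q[1])-90,deg(Q[3]-Q[2])-90,[np.linalg.norm(Q[i]-Q[i-1]).round(4) for i in range(4)])
print('flange',g(290,298,.051))
```

```text
bore [0.60141299 0.09445443] [0.60237021 0.09425845] [0.60161414 0.09414865] yaw 0.38 3.0600000000000023 1.68 0.65 1.3299999999999983 sz 0.039989553449382896 0.03929465091218072
tab [0.53300822 0.09248242] 1.65 0.06843318694409686
cross [0.59131153 0.22243069] [0.59096717 0.22249511] yaw 6.05 7.150000000000006
mark [0.56154236 0.21912841] 5.69 5.94 5.689999999999998
plug [ 0.57985448 -0.15905437] yaw 14.91 14.14 14.659999999999997 14.760000000000005 [np.float64(0.0229), np.float64(0.0228), np.float64(0.0229), np.float64(0.0225)]
flange [ 0.58049213 -0.15907205]
```

```bash
python3 -m pendant '[{"dr":[0,0,-0.073],"slide":[0.025,0.004,-0.03],"gripper":-1},{"dr":[0,0,-0.073],"slide":[0.025,0.004,-0.07],"gripper":-1},{"dr":[0,0,-0.073],"slide":[0.025,0.004,-0.11],"gripper":-1},{"dr":[0,0,-0.073],"slide":[0.025,0.004,-0.15],"gripper":-1},{"dr":[0,0,-0.073],"slide":[0.025,0.004,-0.175],"gripper":-1},{"dr":[0,0,-0.073],"slide":[0.025,0.004,-0.19],"gripper":-1},{"dr":[0,0,-0.073],"slide":[0.025,0.004,-0.19],"gripper":-1},{"dr":[0,0,-0.073],"slide":[0.025,0.004,-0.19],"gripper":-1}]' 40
python3 - <<'E'
from h import *
save('wrist','w_tab.png')
E
```

```text
time_s: 3.88
tcp_pos: [0.533, 0.0925, 0.2141]
tcp_rot: [[1.0, 0.025, -0.002], [0.025, -1.0, 0.0], [-0.002, -0.0, -1.0]]
contact_force: [0.5, 0.7, 0.9]
width: 0.998
grasp_force: 0.0
```

View pics/w_tab.png

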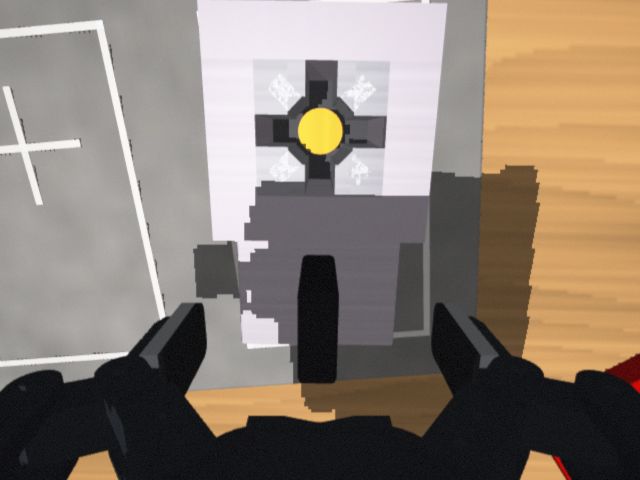

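The tab is centred between the fingers (~318,320) and squarely aligned, so I'll close on it.

```bash
python3 -m pendant '[{"dr":[0,0,0],"slide":[0,0,0],"gripper":1},{"dr":[0,0,0],"slide":[0,0,0],"gripper":1},{"dr":[0,0,0],"slide":[0,0,0],"gripper":1},{"dr":[0,0,0],"slide":[0,0,0],"gripper":1},{"dr":[0,0,0],"slide":[0,0,0],"gripper":1},{"dr":[0,0,0],"slide":[0,0,0],"gripper":1},{"dr":[0,0,0],"slide":[0,0,0],"gripper":1},{"dr":[0,0,0],"slide":[0,0,0],"gripper":1},{"dr":[0,0,0],"slide":[0,0,0],"gripper":1},{"dr":[0,0,0],"slide":[0,0,0],"gripper":1}]' 40
```

```text
time_s: 4.77
tcp_pos: [0.5333, 0.0931, 0.2153]
tcp_rot: [[1.0, 0.027, 0.0], [0.027, -1.0, -0.001], [0.0, 0.001, -1.0]]
contact_force: [-1.6, -2.5, 5.5]
width: 0.154
grasp_force: 40.1
```

```bash
python3 -m pendant '[{"dr":[0,0,0.005],"slide":[-0.001,0.01,0],"gripper":1},{"dr":[0,0,0.015],"slide":[-0.002,0.024,0],"gripper":1},{"dr":[0,0,0.025],"slide":[-0.003,0.038,0],"gripper":1},{"dr":[0,0,0.035],"slide":[-0.004,0.052,0],"gripper":1},{"dr":[0,0,0.045],"slide":[-0.005,0.066,0],"gripper":1},{"dr":[0,0,0.055],"slide":[-0.007,0.08,0],"gripper":1},{"dr":[0,0,0.065],"slide":[-0.008,0.094,0],"gripper":1},{"dr":[0,0,0.075],"slide":[-0.009,0.108,0],"gripper":1},{"dr":[0,0,0.08],"slide":[-0.010,0.118,0],"gripper":1},{"dr":[0,0,0.08],"slide":[-0.010,0.123,0],"gripper":1},{"dr":[0,0,0.08],"slide":[-0.010,0.123,0],"gripper":1},{"dr":[0,0,0.08],"slide":[-0.010,0.123,0],"gripper":1}]'
python3 - <<'E'
from h import *
import pickle
pickle.dump(imaging.get_calibration('wrist'),open('w_placed.pkl','wb'));save('wrist','w_placed.png');save('top','t_placed.png')
E
```

```text
time_s: 5.77
tcp_pos: [0.5234, 0.2165, 0.2152]
tcp_rot: [[0.994, 0.107, 0.001], [0.107, -0.994, 0.0], [0.002, -0.0, -1.0]]
contact_force: [-0.4, -1.9, 4.7]
width: 0.153
grasp_force: 40.1
```

View pics/w_placed.png

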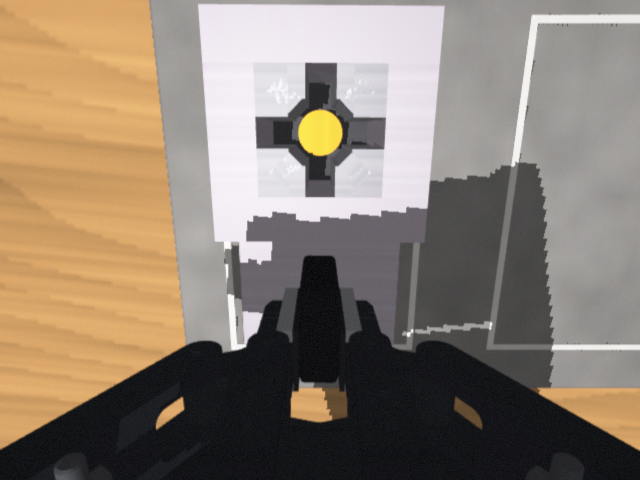

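The fixture is now inside the crossed outline, with the bore at ~(320,132) and the outline's sides visible at ~x=232 and x=413. I'll verify this numerically.

Run:
```python
from h import *
import pickle
c=pickle.load(open('w_placed.pkl','rb'))
r=lambda u,v,z:ray('',(u,v),z,c)[:2]
deg=lambda d:np.degrees(np.arctan2(d[1],d[0])).round(2)
P=[r(*q,.062) for q in [(321,64),(320.5,196),(256,133),(385,133)]]
H=[r(*q,.062) for q in [(199,5),(444,7),(425,242),(214,241)]]
print('bore',(P[0]+P[1])/2,(P[2]+P[3])/2,np.mean(H,0),'yaw',deg(P[0]-P[1]),deg(P[2]-P[3])-90,deg(H[0]-H[3]),deg(H[1]-H[2]))
L=[r(230,260,.012),r(236,345,.012)];R=[r(416,260,.012),r(408,345,.012)]
print('lines',deg(L[0]-L[1]),deg(R[0]-R[1]))
e=np.array([np.cos(np.radians(6)),np.sin(np.radians(6))]);n=np.array([-e[1],e[0]])
b=np.mean(P,0)
print('mark mid lateral vs bore',[(x-b)@n for x in L+R])
im=cv2.imread('pics/t_placed.png');cv2.imwrite('pics/crop3.png',cv2.resize(im[180:310,130:310],None,fx=4,fy=4,interpolation=cv2.INTER_CUBIC))
```

```text
bore [0.59140577 0.22386827] [0.59139602 0.22394016] [0.59132575 0.22393805] yaw 5.99 6.1299999999999955 5.35 6.04
lines 6.33 5.01
mark mid lateral vs bore [np.float64(0.042563670895324306), np.float64(0.04229888851402578), np.float64(-0.04580059546923365), np.float64(-0.04501417255966365)]
```

View pics/crop3.png

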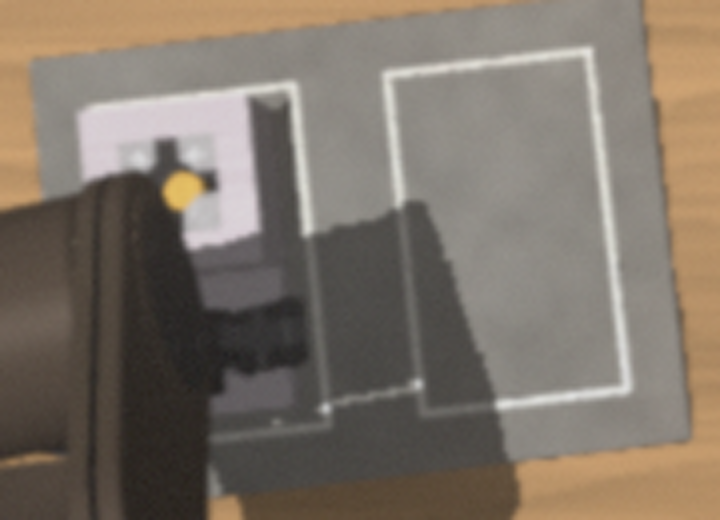

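The placing agrees to about 2 mm and 0.2°. Next I release, rise, and go to the plug.

```bash
python3 -m pendant '[{"dr":[0,0,0],"slide":[0,0,0],"gripper":-1},{"dr":[0,0,0],"slide":[0,0,0],"gripper":-1},{"dr":[0,0,0],"slide":[0,0,0],"gripper":-1},{"dr":[0,0,0],"slide":[0,0,0],"gripper":-1},{"dr":[0,0,0],"slide":[0,0,0],"gripper":-1},{"dr":[0,0,0],"slide":[0,0,0],"gripper":-1},{"dr":[0,0,0],"slide":[0,0,0.03],"gripper":-1},{"dr":[0,0,0],"slide":[0,0,0.07],"gripper":-1},{"dr":[0,0,0],"slide":[0,0,0.11],"gripper":-1},{"dr":[0,0,0],"slide":[0,0,0.15],"gripper":-1},{"dr":[0,0,0],"slide":[0,0,0.15],"gripper":-1},{"dr":[0,0,0],"slide":[0,0,0.15],"gripper":-1}]' 80
python3 - <<'E'
from h import *
import pickle
s=readout.get_state();pickle.dump(imaging.get_calibration('wrist'),open('w_rel.pkl','wb'));save('wrist','w_rel.png');print(s['tcp_pos'],s['joint_positions'])
c=pickle.load(open('w_rel.pkl','rb'));im=cv2.imread('pics/w_rel.png')
# plunger centroid
h=cv2.cvtColor(im,cv2.COLOR_BGR2HSV);m=cv2.inRange(h,(18,120,120),(35,255,255));m[300:]=0
n,l,st,ce=cv2.connectedComponentsWithStats(m);i=1+st[1:,4].argmax();print('plunger',ce[i],st[i],ray('',ce[i],.040,c))
E
python3 -m pendant '[{"dr":[0,0,0.0],"slide":[0.005,-0.03,0.01],"gripper":-1},{"dr":[0,0,0.05],"slide":[0.057,-0.376,0.01],"gripper":-1},{"dr":[0,0,0.15],"slide":[0.057,-0.376,0.01],"gripper":-1},{"dr":[0,0,0.15],"slide":[0.057,-0.376,0.01],"gripper":-1},{"dr":[0,0,0.15],"slide":[0.057,-0.376,0.01],"gripper":-1},{"dr":[0,0,0.15],"slide":[0.057,-0.376,0.01],"gripper":-1},{"dr":[0,0,0.15],"slide":[0.057,-0.376,0.01],"gripper":-1},{"dr":[0,0,0.15],"slide":[0.057,-0.376,0.01],"gripper":-1},{"dr":[0,0,0.15],"slide":[0.057,-0.376,0.01],"gripper":-1},{"dr":[0,0,0.15],"slide":[0.057,-0.376,0.01],"gripper":-1},{"dr":[0,0,0.15],"slide":[0.057,-0.376,0.01],"gripper":-1},{"dr":[0,0,0.15],"slide":[0.057,-0.376,0.01],"gripper":-1}]'
```

```text
time_s: 6.87
tcp_pos: [0.5237, 0.2165, 0.3688]
tcp_rot: [[0.994, 0.107, 0.008], [0.107, -0.994, 0.002], [0.008, -0.001, -1.0]]
contact_force: [0.1, -0.2, -0.5]
width: 0.999
grasp_force: 0.0
[0.52374431 0.21648473 0.36875424] [1.22006067e+01 4.61185264e+00 1.07788735e+02 7.82152155e-03
 6.71494406e+01 9.60757632e+01]
plunger [319.51005025 135.88693467] [309 125  22  23 398] [0.5915896  0.22394101 0.04      ]
time_s: 7.92
tcp_pos: [0.5796, -0.1602, 0.3723]
tcp_rot: [[0.968, 0.252, -0.004], [0.252, -0.968, 0.003], [-0.003, -0.003, -1.0]]
contact_force: [-0.8, 0.8, 0.9]
width: 1.002
grasp_force: 0.0
```

Run:
```python
from h import *
s=readout.get_state();c=imaging.get_calibration('wrist');im=save('wrist','w_p2.png')
p=proj('',[.580,-.159,.111],c);print('expect',p)
g=im.max(2);x,y=p.astype(int);x0,y0=x-60,y-60
m=(g[y0:y+60,x0:x+60]<95).astype(np.uint8)
n,l,st,ce=cv2.connectedComponentsWithStats(m);i=l[60,60];print(i,st[i],ce[i])
pts=(np.argwhere(l==i)[:,::-1]+[x0,y0]).astype(np.float32);r=cv2.minAreaRect(pts);print(r)
Q=np.array([ray('',q,.111,c)[:2] for q in cv2.boxPoints(r)]);d=Q[1]-Q[0]
print('ctr',Q.mean(0),'yaw mod90',np.degrees(np.arctan2(d[1],d[0]))%90,np.linalg.norm(d),np.linalg.norm(Q[2]-Q[1]))
print(s['tcp_pos'],np.degrees(np.arctan2(s['tcp_rot'][1][0],s['tcp_rot'][0][0])))
cv2.imwrite('pics/crop4.png',cv2.resize(cv2.cvtColor(im,cv2.COLOR_RGB2BGR)[max(y0-20,0):y+80,x0-20:x+80],None,fx=3.5,fy=3.5))
```

```text
expect [319.4982173 243.1973234]
3 [  15   23   87   64 2932] [58.05729877 58.25443383]
((318.97125244140625, 235.9314422607422), (86.27513885498047, 61.72963333129883), 3.814074993133545)
ctr [ 0.58404435 -0.15762478] yaw mod90 9.131589522564562 0.03990121507631755 0.05262228364207765
[ 0.579579   -0.16021706  0.37227745] 14.597171083879594
```

View pics/crop4.png

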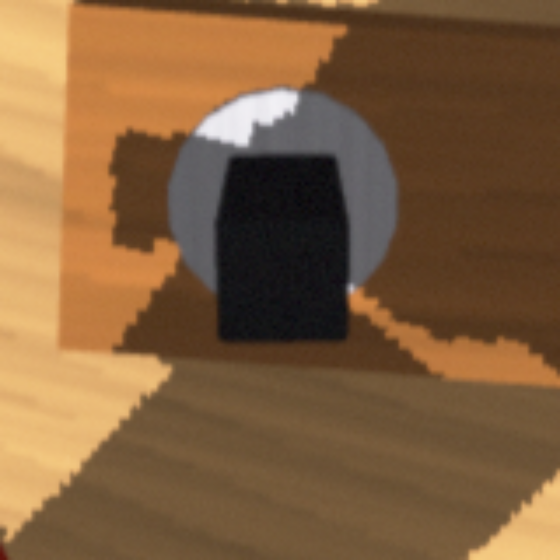

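The handle top's centre is at ~(320,243), exactly where expected, and its flats line up with the tool. I'll descend and grip.

```bash
python3 -m pendant '[{"dr":[0,0,0],"slide":[0,0.001,-0.03],"gripper":-1},{"dr":[0,0,0],"slide":[0,0.001,-0.065],"gripper":-1},{"dr":[0,0,0],"slide":[0,0.001,-0.1],"gripper":-1},{"dr":[0,0,0],"slide":[0,0.001,-0.125],"gripper":-1},{"dr":[0,0,0],"slide":[0,0.001,-0.132],"gripper":-1},{"dr":[0,0,0],"slide":[0,0.001,-0.132],"gripper":1},{"dr":[0,0,0],"slide":[0,0.001,-0.132],"gripper":1},{"dr":[0,0,0],"slide":[0,0.001,-0.132],"gripper":1},{"dr":[0,0,0],"slide":[0,0.001,-0.132],"gripper":1},{"dr":[0,0,0],"slide":[0,0.001,-0.132],"gripper":1},{"dr":[0,0,0],"slide":[0,0.001,-0.132],"gripper":1},{"dr":[0,0,0],"slide":[0,0.001,-0.132],"gripper":1}]' 80
python3 -m pendant '[{"dr":[0,0,0],"slide":[0,0,0],"gripper":1},{"dr":[0,0,0],"slide":[0,0,0],"gripper":1},{"dr":[0,0,0],"slide":[0,0,0],"gripper":1}]'
```

```text
time_s: 8.97
tcp_pos: [0.5808, -0.1592, 0.245]
tcp_rot: [[0.967, 0.254, 0.004], [0.254, -0.967, -0.001], [0.003, 0.002, -1.0]]
contact_force: [-0.8, 1.0, 5.7]
width: 0.272
grasp_force: 79.3
time_s: 9.22
tcp_pos: [0.5809, -0.1592, 0.245]
tcp_rot: [[0.967, 0.254, 0.004], [0.254, -0.967, -0.001], [0.003, 0.002, -1.0]]
contact_force: [-0.4, -0.2, 5.7]
width: 0.27
grasp_force: 79.3
```

```bash
python3 -m pendant '[{"dr":[0,0,0],"slide":[0,0,0.02],"gripper":1},{"dr":[0,0,0],"slide":[0,0,0.055],"gripper":1},{"dr":[0,0,0],"slide":[0,0,0.09],"gripper":1},{"dr":[0,0,0],"slide":[0,0,0.12],"gripper":1},{"dr":[0,0,0],"slide":[0,0,0.125],"gripper":1},{"dr":[0,0,0],"slide":[0,0,0.125],"gripper":1}]'
python3 -m pendant '[{"dr":[0,0,0],"slide":[0.001,0.02,0],"gripper":1},{"dr":[0,0,-0.02],"slide":[0.002,0.055,0],"gripper":1},{"dr":[0,0,-0.04],"slide":[0.003,0.09,0],"gripper":1},{"dr":[0,0,-0.06],"slide":[0.004,0.125,0],"gripper":1},{"dr":[0,0,-0.08],"slide":[0.005,0.16,0],"gripper":1},{"dr":[0,0,-0.1],"slide":[0.006,0.195,0],"gripper":1},{"dr":[0,0,-0.12],"slide":[0.007,0.23,0],"gripper":1},{"dr":[0,0,-0.15],"slide":[0.008,0.265,0],"gripper":1},{"dr":[0,0,-0.15],"slide":[0.009,0.3,0],"gripper":1},{"dr":[0,0,-0.15],"slide":[0.010,0.335,0],"gripper":1},{"dr":[0,0,-0.15],"slide":[0.011,0.365,0],"gripper":1},{"dr":[0,0,-0.15],"slide":[0.0115,0.383,0],"gripper":1}]'
python3 -m pendant '[{"dr":[0,0,0],"slide":[0,0,0],"gripper":1},{"dr":[0,0,0],"slide":[0,0,0],"gripper":1},{"dr":[0,0,0],"slide":[0,0,0],"gripper":1}]'
python3 - <<'E'
from h import *
s=readout.get_state();print(s['tcp_pos'],np.degrees(np.arctan2(s['tcp_rot'][1][0],s['tcp_rot'][0][0])))
im=save('wrist','w_ins.png')
E
```

```text
time_s: 9.72
tcp_pos: [0.5803, -0.1589, 0.3703]
tcp_rot: [[0.967, 0.254, 0.005], [0.254, -0.967, -0.002], [0.004, 0.003, -1.0]]
contact_force: [-1.0, 0.1, -2.3]
width: 0.276
grasp_force: 79.0
time_s: 10.72
tcp_pos: [0.5902, 0.2271, 0.3635]
tcp_rot: [[0.994, 0.109, -0.006], [0.109, -0.994, -0.0], [-0.006, -0.0, -1.0]]
contact_force: [0.1, -0.8, -2.1]
width: 0.274
grasp_force: 79.0
time_s: 10.97
tcp_pos: [0.591, 0.2237, 0.365]
tcp_rot: [[0.994, 0.107, -0.004], [0.107, -0.994, -0.001], [-0.004, 0.001, -1.0]]
contact_force: [-0.1, 0.1, -1.3]
width: 0.27
grasp_force: 79.1
[0.59103763 0.22373262 0.36502348] 6.115084016624924
```

View pics/w_ins.png

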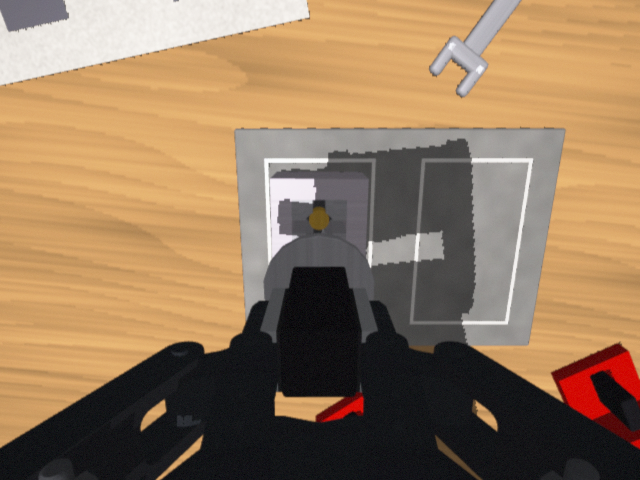

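Held plug: flange centred at x≈319, front edge at row ~235. The plunger shows at (319,219), so it's laterally aligned. I'll check the fore-aft offset.

Run:
```python
from h import *
c=imaging.get_calibration('wrist');im=cv2.imread('pics/w_ins.png')
a=np.linspace(0,2*np.pi,361)
for x in (.588,.590,.592):
    for z in (.171,.165): 
        P=np.array([proj('',[x+.026*np.cos(t),.2237+.026*np.sin(t),z],c) for t in a]);print(x,z,'front row',P[:,1].min().round(1),'cols',P[:,0].min().round(1),P[:,0].max().round(1))
g=im[:,:,:].max(2)
print('col319',g[222:275,312].tolist());print('row270',g[268,255:285].tolist(),g[268,355:385].tolist())
print('plunger proj',proj('',[.5915,.2239,.040],c))
h=cv2.cvtColor(im,cv2.COLOR_BGR2HSV);m=cv2.inRange(h,(12,110,60),(35,255,255))[195:236,295:345];n,l,st,ce=cv2.connectedComponentsWithStats(m);print(st[1:],ce[1:]+[295,195])
```

```text
0.588 0.171 front row 237.6 cols 261.8 374.3
0.588 0.165 front row 234.1 cols 263.6 372.5
0.59 0.171 front row 233.3 cols 262.1 375.0
0.59 0.165 front row 229.9 cols 263.9 373.1
0.592 0.171 front row 228.9 cols 262.4 375.6
0.592 0.165 front row 225.6 cols 264.1 373.8
col319 [111, 108, 111, 109, 107, 96, 80, 75, 74, 75, 75, 73, 75, 77, 87, 94, 94, 92, 91, 91, 93, 88, 91, 93, 94, 91, 89, 90, 90, 91, 90, 90, 91, 89, 88, 92, 91, 92, 93, 90, 93, 90, 93, 91, 68, 32, 17, 14, 12, 12, 15, 12, 17]
row270 [178, 175, 177, 177, 175, 173, 170, 171, 169, 166, 166, 161, 128, 94, 88, 88, 89, 89, 90, 87, 86, 88, 89, 89, 89, 86, 90, 87, 87, 87] [93, 92, 94, 93, 91, 90, 91, 90, 93, 94, 93, 94, 92, 92, 92, 111, 94, 78, 75, 75, 74, 77, 72, 77, 76, 77, 74, 74, 77, 76]
plunger proj [318.28396776 220.38193928]
[[ 14  12  20  23 352]] [[318.47159091 218.38636364]]
```

```bash
python3 -m pendant '[{"dr":[0,0,0],"slide":[0.0025,0,-0.02],"gripper":1},{"dr":[0,0,0],"slide":[0.0025,0,-0.045],"gripper":1},{"dr":[0,0,0],"slide":[0.0025,0,-0.06],"gripper":1},{"dr":[0,0,0],"slide":[0.0025,0,-0.065],"gripper":1},{"dr":[0,0,0],"slide":[0.0025,0,-0.068],"gripper":1},{"dr":[0,0,0],"slide":[0.0025,0,-0.071],"gripper":1},{"dr":[0,0,0],"slide":[0.0025,0,-0.074],"gripper":1},{"dr":[0,0,0],"slide":[0.0025,0,-0.077],"gripper":1},{"dr":[0,0,0],"slide":[0.0025,0,-0.079],"gripper":1},{"dr":[0,0,0],"slide":[0.0025,0,-0.079],"gripper":1}]'
python3 - <<'E'
from h import *
c=imaging.get_calibration('wrist');im=save('wrist','w_ins2.png');s=readout.get_state();print(s['tcp_pos'])
g=im.max(2);print(g[150:290:2,313].tolist())
tip=s['tcp_pos'][2]-.232
a=np.linspace(0,2*np.pi,361)
for x in (.589,.591,.593):
    P=np.array([proj('',[x+.026*np.cos(t),.2239+.026*np.sin(t),tip+.038],c) for t in a]);print(x,P[:,1].min().round(1))
print('housing front edge', [proj('',[.5915+.035*np.cos(.105)-v*np.sin(.105),.2239+.035*np.sin(.105)+v*np.cos(.105),.062],c).round(1) for v in (.0,)])
E
```

```text
time_s: 11.85
tcp_pos: [0.594, 0.2243, 0.2888]
tcp_rot: [[0.994, 0.107, 0.0], [0.107, -0.994, -0.0], [0.0, 0.0, -1.0]]
contact_force: [-0.2, 0.7, -2.6]
width: 0.266
grasp_force: 79.1
[0.5940224  0.22433367 0.28892371]
[194, 192, 193, 194, 192, 192, 189, 190, 185, 121, 116, 115, 175, 157, 128, 87, 87, 85, 90, 90, 98, 109, 106, 103, 106, 107, 106, 118, 127, 129, 127, 127, 129, 128, 126, 125, 128, 126, 126, 126, 127, 98, 81, 104, 115, 110, 111, 112, 110, 112, 111, 110, 113, 112, 111, 112, 110, 111, 85, 25, 21, 26, 27, 20, 17, 21, 17, 16, 19, 17]
0.589 243.4
0.591 239.1
0.593 234.8
housing front edge [array([320.1, 204.3])]
```

```bash
python3 -m pendant '[{"dr":[0,0,0],"slide":[-0.0015,0,0],"gripper":1},{"dr":[0,0,0],"slide":[-0.0015,0,-0.002],"gripper":1},{"dr":[0,0,0],"slide":[-0.0015,0,-0.004],"gripper":1},{"dr":[0,0,0],"slide":[-0.0015,0,-0.006],"gripper":1},{"dr":[0,0,0],"slide":[-0.0015,0,-0.008],"gripper":1},{"dr":[0,0,0],"slide":[-0.0015,0,-0.010],"gripper":1},{"dr":[0,0,0],"slide":[-0.0015,0,-0.012],"gripper":1},{"dr":[0,0,0],"slide":[-0.0015,0,-0.014],"gripper":1},{"dr":[0,0,0],"slide":[-0.0015,0,-0.016],"gripper":1},{"dr":[0,0,0],"slide":[-0.0015,0,-0.016],"gripper":1},{"dr":[0,0,0],"slide":[-0.0015,0,-0.016],"gripper":1}]'
```

```text
time_s: 12.82
tcp_pos: [0.5925, 0.2243, 0.2726]
tcp_rot: [[0.994, 0.107, -0.0], [0.107, -0.994, -0.0], [-0.0, 0.0, -1.0]]
contact_force: [0.2, 0.5, -2.5]
width: 0.271
grasp_force: 79.2
```

No resistance with the splines 9 mm deep, so they have meshed. Now I push home.

```bash
python3 -m pendant '[{"dr":[0,0,0],"slide":[0,0,-0.002],"gripper":1},{"dr":[0,0,0],"slide":[0,0,-0.004],"gripper":1},{"dr":[0,0,0],"slide":[0,0,-0.006],"gripper":1},{"dr":[0,0,0],"slide":[0,0,-0.008],"gripper":1},{"dr":[0,0,0],"slide":[0,0,-0.0095],"gripper":1},{"dr":[0,0,0],"slide":[0,0,-0.0105],"gripper":1},{"dr":[0,0,0],"slide":[0,0,-0.0105],"gripper":1},{"dr":[0,0,0],"slide":[0,0,-0.0105],"gripper":1},{"dr":[0,0,0],"slide":[0,0,-0.0105],"gripper":1}]' 100
```

```text
time_s: 13.57
tcp_pos: [0.5928, 0.2244, 0.2633]
tcp_rot: [[0.994, 0.107, 0.001], [0.107, -0.994, 0.0], [0.001, -0.0, -1.0]]
contact_force: [-2.5, -0.2, 6.0]
width: 0.271
grasp_force: 99.5
```

```bash
python3 -m pendant '[{"dr":[0,0,0],"slide":[0,0,-0.001],"gripper":1},{"dr":[0,0,0],"slide":[0,0,-0.002],"gripper":1},{"dr":[0,0,0],"slide":[0,0,-0.003],"gripper":1},{"dr":[0,0,0],"slide":[0,0,-0.003],"gripper":1},{"dr":[0,0,0],"slide":[0,0,-0.003],"gripper":1}]'
```

```text
time_s: 13.98
tcp_pos: [0.593, 0.2244, 0.2621]
tcp_rot: [[0.994, 0.107, 0.001], [0.107, -0.994, -0.0], [0.001, 0.0, -1.0]]
contact_force: [-5.0, -0.9, 13.5]
width: 0.266
grasp_force: 101.0
```

```bash
python3 -m pendant '[{"dr":[0,0,0],"slide":[-0.0007,0,-0.0005],"gripper":1},{"dr":[0,0,0],"slide":[-0.0007,0,-0.0005],"gripper":1},{"dr":[0,0,0],"slide":[-0.0007,0,-0.0005],"gripper":1},{"dr":[0,0,0],"slide":[-0.0007,0,-0.0005],"gripper":1}]'
python3 - <<'E'
from h import *
save('wrist','w_end.png');print(readout.get_state()['tcp_pos'],readout.get_state()['contact_force']);print(manip.job_done())
E
```

```text
time_s: 14.32
tcp_pos: [0.5926, 0.2244, 0.2621]
tcp_rot: [[0.994, 0.107, 0.002], [0.107, -0.994, 0.0], [0.002, 0.0, -1.0]]
contact_force: [-4.7, -1.5, 12.3]
width: 0.265
grasp_force: 101.0
[0.59263289 0.22439636 0.26208813] [-4.81494344 -0.98024512 12.89919808]
the job is handed in; nothing more can be done
None
```

I slid the fixture into the crossed outline (about 2 mm and 0.2° off by camera), meshed the splined gauge and pressed it home against the flange stop, and handed in at about 14 s with it still held at 101 N grip; no verdict came back.

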